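# Sift the mixed nuts and put the big ones on the counting scale

## Task

The steel hand sieve standing in the grey tray is loaded with mixed hexagon nuts: take it by its slanted handle, lift it a few centimetres off the tray floor and, holding it level, shake it side to side over the tray until all four small nuts have dropped through into the tray and only the three big ones stay in the sieve. Then stand the sieve, big nuts still in it, gently in the middle of the counting scale's platform and let go. Do not push the pens, tape and other things on the bench about.

Things in the scene. Friction and masses are not known exactly. Their poses are not given: they have to be found in the camera images.
- sieve: Bare steel hand sieve, 0.3 to 0.5 kg plus the nuts: square pan 134 mm by 134 mm outside, 3 mm walls up to 69 mm above the soles of its four rubber feet (25 mm high, 57 mm either side of the middle in x and y). Origin: centre of the underside, level with the soles; z up, y along the handle bar. Starts in the tray with all seven nuts on its plate, its -x side towards the robot within 0.5 rad of world -x.
- sieve_plate (a point): Middle of the sieve's perforated bottom, top face, 29 mm above its origin; axes the sieve's. 128 mm square inside the walls. 24 mm square holes in four staggered rows along x, 8 mm webs between, so a nut on the solid strip between two rows that slides a centimetre or two along y comes over a hole. Steel on steel is slippery (friction about 0.3): the sieve must be jerked to make nuts slide.
- sieve_grip (a point): Middle of the fixed handle's black bar, 1.4 mm to +x and 151.2 mm up from the sieve's origin, nearly over its centre of mass; axes the sieve's. Bar 134 mm long (y), 12 mm thick, 26 mm high. Bar and side straps lean 25 deg from vertical, top to -x: fingers flat on the bar's faces point down and 25 deg forward to the sieve's +x, closing in its x-z plane. Taken from straight above it turns in the grip.
- tray: Open grey plastic catch tray, fixed to the bench, outside 240 mm (x) by 220 mm (y) by 50 mm high, walls and floor 5 mm. Origin: centre of its underside, z up. It stands to the left or to the right of the robot's x axis, with the scale on the other side.
- scale: Bench counting scale, grey plastic with a steel platform, fixed, 75 mm high to the platform. Origin: on the bench under the middle of the platform; the housing is 290 mm by 230 mm and reaches 180 mm to -x (towards the robot), where the dark panel with display and keys slopes no higher than 65 mm. Its load cell bears no knocks.
- platform (a point): Middle of the scale's platform, on its top face, 75 mm above the bench; z up. The platform is flat, without a rim, 200 mm (x) by 210 mm (y).
- big1: Big plain steel hexagon nut 1 of 3: 30 mm across the flats, 34.6 mm over the corners, 16 mm thick, 64 g; too big for the sieve's holes. Origin: its centre; z along its bore. It starts flat on the sieve's plate.
- big2: Big plain steel hexagon nut 2 of 3: 30 mm across the flats, 34.6 mm over the corners, 16 mm thick, 64 g; too big for the sieve's holes. Origin: its centre; z along its bore. It starts flat on the sieve's plate.
- big3: Big plain steel hexagon nut 3 of 3: 30 mm across the flats, 34.6 mm over the corners, 16 mm thick, 64 g; too big for the sieve's holes. Origin: its centre; z along its bore. It starts flat on the sieve's plate.
- small1: Small plain steel hexagon nut 1 of 4: 17 mm across the flats, 19.6 mm over the corners, 8.4 mm thick, 12 g; passes the sieve's holes. Origin: its centre; z along its bore. It starts flat on a web of the sieve's plate.
- small2: Small plain steel hexagon nut 2 of 4: 17 mm across the flats, 19.6 mm over the corners, 8.4 mm thick, 12 g; passes the sieve's holes. Origin: its centre; z along its bore. It starts flat on a web of the sieve's plate.
- small3: Small plain steel hexagon nut 3 of 4: 17 mm across the flats, 19.6 mm over the corners, 8.4 mm thick, 12 g; passes the sieve's holes. Origin: its centre; z along its bore. It starts flat on a web of the sieve's plate.
- small4: Small plain steel hexagon nut 4 of 4: 17 mm across the flats, 19.6 mm over the corners, 8.4 mm thick, 12 g; passes the sieve's holes. Origin: its centre; z along its bore. It starts flat on a web of the sieve's plate.
- marker: Bystander: marker pen 133 mm long, 18 mm across, loose on the bench between tray and scale. Origin: under its middle, x along it.
- cutter: Bystander: box cutter 145 mm long, 22 mm wide, 16 mm high, loose on the bench between tray and scale, farther out. Origin: underside, x along it.
- tape_roll: Bystander: brown roll of packing tape 104 mm across, 48 mm high, lying loose at the back of the bench. Origin: centre of its underside.
- label_roll: Bystander: white roll of labels 60 mm across, 55 mm high, loose on the bench near the robot. Origin: centre of its underside.
- pen_pot: Bystander: clear pot with pens, 80 mm across, about 170 mm high with the pens, loose at the back of the bench. Origin: centre of its underside.
There are look-alikes about, which are no part of the job. What is shaped like the big1 but turquoise is not meant.

How it is judged:
On the way, in this order (a step that is already met when the one before it is completed fails the run):
1. the sieve is lifted off the tray floor, over the tray (its feet at least 10 mm above the floor) (x of sieve in the frame of tray between -0.1 and 0.1 m and y of sieve in the frame of tray between -0.1 and 0.1 m and z of sieve in the frame of tray between 0.015 and 0.3 m), for 0.2 s.
2. all four small nuts lie in the tray while the sieve is still held up over it (feet at least 10 mm above the floor) with the three big nuts in it (all of step 1 and x of small1 in the frame of tray between -0.12 and 0.12 m and y of small1 in the frame of tray between -0.11 and 0.11 m and z of each of small1, small2, small3, small4 in the frame of tray below 0.028 m and x of small2 in the frame of tray between -0.12 and 0.12 m and y of small2 in the frame of tray between -0.11 and 0.11 m and x of small3 in the frame of tray between -0.12 and 0.12 m and y of small3 in the frame of tray between -0.11 and 0.11 m and x of small4 in the frame of tray between -0.12 and 0.12 m and y of small4 in the frame of tray between -0.11 and 0.11 m and distance between each of big1, big2, big3 and sieve_plate below 0.078 m), for 0.2 s.
At the end, for the whole second after the job is handed in: The sieve stands upright on its feet (tilt under 0.06 rad) on the platform, within 5 mm of its face and 30 mm of its middle, released; the three big nuts lie in it (centres within 78 mm of the middle of its plate), the four small ones on the tray floor, all at rest (under 0.02 m/s) (horizontal distance between sieve and platform below 0.03 m and z of sieve in the frame of platform between -0.005 and 0.005 m and angle between sieve's own z axis and vertical below 0.06 rad and contact force between sieve and scale above 2 N and x of small1 in the frame of tray between -0.12 and 0.12 m and y of small1 in the frame of tray between -0.11 and 0.11 m and z of each of small1, small2, small3, small4 in the frame of tray below 0.028 m and x of small2 in the frame of tray between -0.12 and 0.12 m and y of small2 in the frame of tray between -0.11 and 0.11 m and x of small3 in the frame of tray between -0.12 and 0.12 m and y of small3 in the frame of tray between -0.11 and 0.11 m and x of small4 in the frame of tray between -0.12 and 0.12 m and y of small4 in the frame of tray between -0.11 and 0.11 m and distance between each of big1, big2, big3 and sieve_plate below 0.078 m and linear speed of each of sieve, big1, big2, big3, small1, small2, small3, small4 below 0.02 m/s); the robot touches nothing.
It fails at once if the sieve is tipped more than 0.35 rad from level (angle between sieve's own z axis and vertical above 0.35 rad).
It fails at once if the sieve is set down on the scale hard (over 40 N) (contact force between sieve and scale above 40 N).
It fails at once if the marker, cutter, tape roll, label roll or pen pot is pushed more than 30 mm from its place (distance of any of marker, cutter, tape_roll, label_roll, pen_pot from where it was at the start of the episode above 0.03 m).
It also fails if it takes over 51 s, if anything falls off the work surface, if the arm or the gripper's body presses on something with over 40 N, if the wrist force passes 120 N, or if a joint passes its speed limit or range.

## Robot

A 6-joint arm with a two-finger parallel gripper is mounted at the origin on the work surface. World frame = base frame: x ahead of the robot, y to its left, z up, the work surface at z = 0. Lengths are in m, angles in rad, forces in N, time in s.
With the tool pointing down it reaches from about 0.25 to 0.8 m from the base axis. Payload 8.5 kg.
Tool frame: the origin (TCP) lies midway between the tips of the shut fingers; the grasp point (between the pads) lies 19 mm behind it; z points along the fingers, y is the line along which they close (so a half turn about z gives the same grasp; the last joint's range is limited). The gripper opens to 85 mm and grips with 20 to 120 N. Pads are 22 mm wide; open, the fingers measure 114 mm over their backs; the gripper's body (76 mm by 85 mm) begins 54 mm behind the grasp point. The pads swing forward as they close: fully open they stand 13 mm farther back than shut.
Start: joints at [1.257, 0.238, -0.013, 1.319, 0, 1.571], TCP at [0.162, 0.499, 0.231] pointing down, gripper open.
Joint ranges: [-2.66, 2.66], [-1.03, 1.9], [-1.14, 1.46], [-1.82, 2.27], [-1.45, 1.34], [-3.14, 3.14]. Speed limits (rad/s): [2.22, 2.22, 2.79, 3.14, 3.14, 3.14].

## Interface

Orientations are given as a rotation vector (axis times angle).
In Python, from workcell import * gives the robot as it stands. The module is installed in compiled form; this text tells all that it offers.
- The arm moves only by the tool send_rows, never from a script. Its argument "targets" is a list of rows, each an object with "slide": the shift along the world's x, y, z in mm, a list of three; "turn": the turn about the world's z in degrees; "jaw": the closure, from 0 (fully open) to 1 (shut). A call has 1 to 20 rows; each row is the pose to reach, as a shift and turn from the pose commanded when the call began; what a row does not reach only later rows make up. A row lasts 1/10 s, in which the tool goes at most 50 mm and 8.59 degrees, less where a joint would pass 70% of its speed; a pose out of reach is approached as far as the arm can. A call with a gripper value outside its range is refused whole. The fingers move at their own pace and stop on an object; "squeeze" is the grip in N (left out, the last holds). Time passes only in rows, so rows that repeat a pose let the fingers close. It gives the time, the measured TCP pose, the force, the opening and the grip force at its end, in the units of the state.
- get_obs(): the state, without advancing time (a new reading comes with each control period).
- read_camera(name): name is "scene" or "top" or "wrist"; returns a dict with "img" (420x560x3 uint8, blue, green, red), "range_z" (420x560 float32, m along the optical axis (not along the pixel's ray), 0 where there is no reading), "K" (3x3 intrinsics, pixels), "world_to_cam" (4x4, takes a point from world to camera coordinates). Camera axes: x right, y down, z forward; pixel columns grow to the right and rows downward; lengths in m; the calibration is good to about 2 mm. The wrist camera is an equidistant fisheye: a pixel r from the principal point sees the ray r / f radians off the axis. A picture is of the moment at which its call begins.
- job_done(): hands the job in; it is judged then, once.
The state is a dict: "clock": time; "joint_positions": joint angles; "qd": joint speeds; "effort": joint torques, N m; "tool_pos": TCP position; "tcp_rot": TCP orientation; "contact_force": force on the tool from outside, world axes, zero at the start; "ft_torque": the same for the moment, N m; "width": opening from 0.0 (shut) to 1.0 (fully open); "gripper_force": force on a finger pad.
Only numpy, scipy, OpenCV 4.12 (cv2) and the standard library are available. Lean on these libraries where they do the work, as an engineer would, in place of code of your own. Each camera call takes 0.05 s, during which the arm holds its last target. There are 200 camera calls.

## Working session

There is one attempt and no reset: what is moved stays moved. The work goes in short steps, Python scripts to look and compute and a tool call to move; the robot and the scene stay as the last step left them, time stands still between calls to the robot, and variables do not carry over. Pictures are saved under pics/ and viewed, at most 10 in all, crops included, and the job is handed in when it is done.

Besides the shell and the picture viewer there is one more tool, called after "Emit:" by a JSON object that holds its "fn" and its "kwargs", one argument or row to a line. send_rows: Moves the arm, as the interface text tells. Its arguments: {"type":"object","properties":{"targets":{"type":"array","items":{"type":"object","properties":{"slide":{"type":"array","items":{"type":"number"}},"turn":{"type":"number"},"jaw":{"type":"number"}}}},"squeeze":{"type":"number"}},"required":["targets"]}

```bash
mkdir -p pics
cat > h.py <<'E'
from workcell import *
import numpy as np, cv2
def P(c,u,v,z=None):
    K=c["K"];T=np.linalg.inv(c["world_to_cam"])
    d=np.array([(u-K[0,2])/K[0,0],(v-K[1,2])/K[1,1],1])
    if z is None: return (T@np.r_[d*c["range_z"][int(v),int(u)],1])[:3]
    w=T[:3,:3]@d; o=T[:3,3]; return o+w*(z-o[2])/w[2]
def cloud(c):
    K=c["K"];T=np.linalg.inv(c["world_to_cam"]);r=c["range_z"]
    v,u=np.mgrid[:r.shape[0],:r.shape[1]]
    p=np.stack([(u-K[0,2])/K[0,0]*r,(v-K[1,2])/K[1,1]*r,r],-1)
    return p@T[:3,:3].T+T[:3,3]
E
python3 - <<'E'
from h import *
for n in("top","scene"):
    c=read_camera(n);cv2.imwrite(f"pics/{n}0.png",c["img"]);np.savez(f"{n}0.npz",**c)
o=get_obs();print(o)
E
```

```text
{'clock': 0.1, 'joint_positions': array([ 1.25701659e+00,  2.38690091e-01, -1.41553074e-02,  1.31918871e+00,
       -2.55014909e-05,  1.57079487e+00]), 'qd': array([ 2.58078189e-03, -1.75404992e-04,  1.58878163e-03, -8.32516682e-04,
        7.44110719e-05,  1.27204887e-03]), 'effort': array([-1.09278375e-03, -5.39719462e+01,  3.47000885e+01,  1.34005066e-02,
       -2.26318275e-05,  1.43473278e-05]), 'tool_pos': array([0.16193993, 0.4990189 , 0.23076371]), 'tcp_rot': array([-4.90835886e-01, -3.10284127e+00,  1.92657254e-03]), 'contact_force': array([ 0.82963924,  0.32137885, -0.23537819]), 'ft_torque': array([-0.00941131, -0.01529362,  0.01107273]), 'gripper_force': 0.0, 'width': 1.0057362785934492}
```

View pics/top0.png

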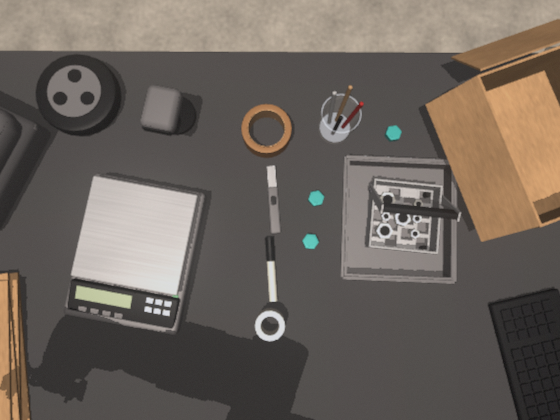

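View pics/scene0.png

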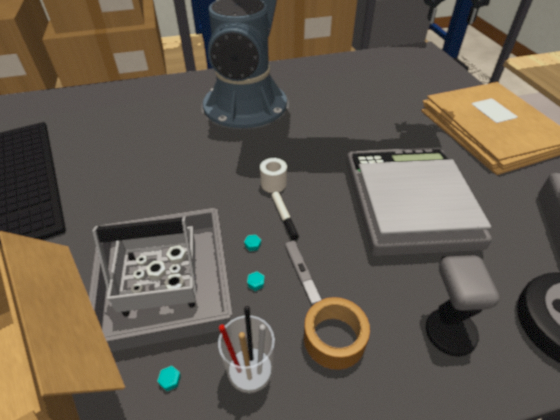

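The top view has x up and y to the left. The scale is at about (135,240), and the tray at (400,220) holds the sieve at (405,215) with its black bar at (420,211). The turquoise nuts at (316,198), (311,241) and (394,133) are the decoys. The steel nuts inside the sieve are the real ones. Next I'll measure positions and enlarge the sieve.

Run:
```python
from h import *
c=dict(np.load("top0.npz"));s=dict(np.load("scene0.npz"))
print("cam",np.linalg.inv(c["world_to_cam"])[:3,3].round(3))
for n,q in dict(tape=(251,128),label=(258,326),pot=(341,100),marker=(271,270)).items(): print(n,P(c,*q).round(3))
C=cloud(c)
def rect(m,n):
    p=C[m][:,:2].astype(np.float32); r=cv2.minAreaRect(p); print(n,len(p),np.round(r[0],4),np.round(r[1],3),round(r[2],1))
U,V=np.meshgrid(range(560),range(420));Z=C[...,2];ok=c["range_z"]>0
rect(ok&(abs(Z-.075)<.006)&(U<200)&(V>175)&(V<300),"platform")
reg=(U>338)&(U<462)&(V>150)&(V<288)
rect(ok&reg&(abs(Z-.05)<.006)&(C[...,0]>0)&~((U>362)&(U<450)&(V>175)&(V<258)),"tray")
rect(ok&reg&(abs(Z-.074)<.005),"rim")
rect(ok&reg&(Z>.12)&(Z<.2),"bar")
S=cloud(s);
m=(s["range_z"]>0)&(S[...,2]>.13)&(S[...,2]<.19)&(abs(S[...,0]-C[211,420,0])<.15)&(abs(S[...,1]-C[211,420,1])<.12)
p=S[m];print("scene bar",len(p),p.mean(0).round(3),p.min(0).round(3),p.max(0).round(3), cv2.minAreaRect(p[:,:2].astype(np.float32)))
a=cv2.resize(c["img"][165:265,355:475],None,fx=4.5,fy=4.5,interpolation=cv2.INTER_CUBIC)
b=cv2.resize(s["img"][205:325,80:240],None,fx=3.75,fy=3.75,interpolation=cv2.INTER_CUBIC)
h=450; im=np.hstack([cv2.resize(a,(400,333)),cv2.resize(b,(400,300)).copy() if 0 else cv2.copyMakeBorder(cv2.resize(b,(400,300)),0,33,0,0,0)])
cv2.imwrite("pics/crop1.png",im)
```

```text
cam [ 0.49  -0.007  0.981]
tape [ 0.776  0.038 -0.002]
label [0.362 0.02  0.055]
pot [ 0.811 -0.147  0.077]
marker [ 0.47  -0.005  0.018]
platform 11122 [0.5571 0.3472] [0.388 0.2  ] 79.1
tray 2629 [ 0.5739 -0.2675] [0.236 0.255] 87.4
rim 656 [ 0.5765 -0.2708] [0.142 0.138] 84.2
bar 880 [ 0.5852 -0.2726] [0.142 0.039] 84.1
scene bar 2041 [ 0.607 -0.294  0.155] [ 0.56 -0.39  0.13] [ 0.726 -0.2    0.172] ((0.6175459027290344, -0.31802934408187866), (0.11709441244602203, 0.2424176186323166), 35.943359375)
```

View pics/crop1.png

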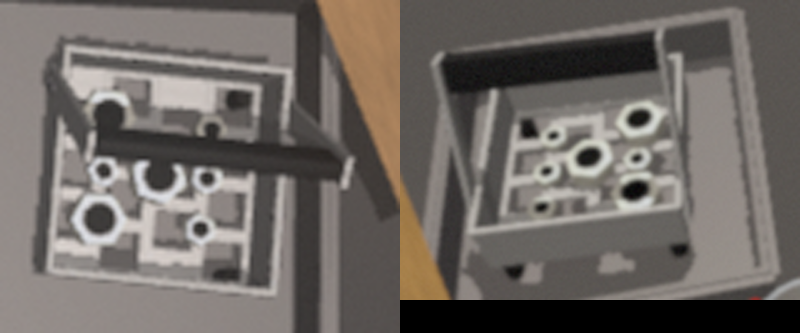

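Emit:
{"fn": "send_rows", "kwargs": {
  "targets": [
    {"slide": [438, -499, 170], "turn": 12, "jaw": 0},
    {"slide": [438, -499, 170], "turn": 12, "jaw": 0},
    {"slide": [438, -499, 170], "turn": 12, "jaw": 0},
    {"slide": [438, -499, 170], "turn": 12, "jaw": 0},
    {"slide": [438, -499, 170], "turn": 12, "jaw": 0},
    {"slide": [438, -499, 170], "turn": 12, "jaw": 0},
    {"slide": [438, -499, 170], "turn": 12, "jaw": 0},
    {"slide": [438, -499, 170], "turn": 12, "jaw": 0},
    {"slide": [438, -499, 170], "turn": 12, "jaw": 0},
    {"slide": [438, -499, 170], "turn": 12, "jaw": 0},
    {"slide": [438, -499, 170], "turn": 12, "jaw": 0},
    {"slide": [438, -499, 170], "turn": 12, "jaw": 0},
    {"slide": [438, -499, 170], "turn": 12, "jaw": 0},
    {"slide": [838, -499, 170], "turn": 12, "jaw": 0},
    {"slide": [838, -499, 170], "turn": 12, "jaw": 0},
    {"slide": [838, -499, 170], "turn": 12, "jaw": 0},
    {"slide": [838, -499, 170], "turn": 12, "jaw": 0},
    {"slide": [838, -499, 170], "turn": 12, "jaw": 0},
    {"slide": [838, -499, 170], "turn": 12, "jaw": 0},
    {"slide": [838, -499, 170], "turn": 12, "jaw": 0}
  ]
}}

```text
clock: 2.1
tool_pos: [0.692, 0.0085, 0.4082]
tcp_rot: [-0.162, -3.095, 0.004]
contact_force: [-1.3, -0.5, 0.8]
width: 0.994
gripper_force: 0.0
```

Emit:
{"fn": "send_rows", "kwargs": {
  "targets": [
    {"slide": [300, 0, 0], "turn": 0, "jaw": 0},
    {"slide": [300, 0, 0], "turn": 0, "jaw": 0},
    {"slide": [300, 0, 0], "turn": 0, "jaw": 0},
    {"slide": [300, 0, 0], "turn": 0, "jaw": 0},
    {"slide": [300, 0, 0], "turn": 0, "jaw": 0},
    {"slide": [300, 0, 0], "turn": 0, "jaw": 0},
    {"slide": [300, 0, 0], "turn": 0, "jaw": 0}
  ]
}}

```text
clock: 2.8
tool_pos: [0.6968, 0.0066, 0.3933]
tcp_rot: [-0.16, -3.074, 0.006]
contact_force: [-0.1, -0.0, 0.7]
width: 1.001
gripper_force: 0.0
```

```bash
python3 -c "
from h import *
from scipy.spatial.transform import Rotation as R
o=get_obs();print(o['clock'],o['tool_pos'],o['joint_positions'],'\n',R.from_rotvec(o['tcp_rot']).as_matrix())"
```

```text
2.8 [0.69675719 0.00656094 0.39331077] [ 9.54109187e-03  8.24643661e-01  1.45704960e+00  2.26679255e+00
 -2.83853940e-04  1.13830466e-01] 
 [[-9.92560830e-01  1.03852945e-01 -6.35418339e-02]
 [ 1.04119565e-01  9.94564389e-01 -8.90143729e-04]
 [ 6.31040012e-02 -7.49946990e-03 -9.97978779e-01]]
```

Emit:
{"fn": "send_rows", "kwargs": {
  "targets": [
    {"slide": [-50, 0, 350], "turn": 0, "jaw": 0},
    {"slide": [-50, 0, 350], "turn": 0, "jaw": 0},
    {"slide": [-50, 0, 350], "turn": 0, "jaw": 0},
    {"slide": [-50, 0, 350], "turn": 0, "jaw": 0},
    {"slide": [-50, 0, 350], "turn": 0, "jaw": 0},
    {"slide": [-50, 0, 350], "turn": 0, "jaw": 0},
    {"slide": [-50, 0, 350], "turn": 0, "jaw": 0},
    {"slide": [-50, 0, 350], "turn": 0, "jaw": 0}
  ]
}}

```text
clock: 3.6
tool_pos: [0.6753, 0.0067, 0.4571]
tcp_rot: [0.162, 3.108, 0.003]
contact_force: [0.2, 0.6, -0.0]
width: 1.001
gripper_force: 0.0
```

```bash
cat > o.py <<'E'
from h import *
from scipy.spatial.transform import Rotation as R
o=get_obs();print(o['clock'],o['tool_pos'].round(4),o['joint_positions'].round(3),o['contact_force'].round(1),o['width'],o['gripper_force'],'\n',R.from_rotvec(o['tcp_rot']).as_matrix().round(4))
E
python3 o.py
```

```text
3.6 [0.6753 0.0067 0.4571] [ 0.01   0.731  1.457  2.267 -0.     0.114] [ 0.2  0.6 -0. ] 1.000939513894296 0.0 
 [[-9.941e-01  1.041e-01  2.930e-02]
 [ 1.042e-01  9.946e-01  1.000e-04]
 [-2.910e-02  3.100e-03 -9.996e-01]]
```

Emit:
{"fn": "send_rows", "kwargs": {
  "targets": [
    {"slide": [-50, 0, 300], "turn": 0, "jaw": 0},
    {"slide": [-50, 0, 300], "turn": 0, "jaw": 0},
    {"slide": [-50, 0, 300], "turn": 0, "jaw": 0},
    {"slide": [-50, 0, 300], "turn": 0, "jaw": 0}
  ]
}}

```text
clock: 4.0
tool_pos: [0.6505, 0.0067, 0.5141]
tcp_rot: [0.158, 3.022, 0.011]
contact_force: [-0.2, 0.6, -0.2]
width: 1.001
gripper_force: 0.0
```

```bash
python3 o.py
```

```text
4.0 [0.6505 0.0067 0.5141] [ 0.01   0.646  1.457  2.267 -0.     0.115] [-0.2  0.6 -0.2] 1.0006295217312982 0.0 
 [[-0.9879  0.1034  0.1152]
 [ 0.1042  0.9946  0.001 ]
 [-0.1144  0.013  -0.9933]]
```

Emit:
{"fn": "send_rows", "kwargs": {
  "targets": [
    {"slide": [-150, 0, 300], "turn": 0, "jaw": 0},
    {"slide": [-150, 0, 300], "turn": 0, "jaw": 0},
    {"slide": [-150, 0, 300], "turn": 0, "jaw": 0}
  ]
}}

```text
clock: 4.3
tool_pos: [0.623, 0.007, 0.5649]
tcp_rot: [0.154, 2.943, 0.018]
contact_force: [1.1, -0.3, 0.1]
width: 0.999
gripper_force: 0.0
```

Emit:
{"fn": "send_rows", "kwargs": {
  "targets": [
    {"slide": [-150, 0, 300], "turn": 0, "jaw": 0},
    {"slide": [-150, 0, 300], "turn": 0, "jaw": 0},
    {"slide": [-150, 0, 300], "turn": 0, "jaw": 0}
  ]
}}

```text
clock: 4.6
tool_pos: [0.5922, 0.0074, 0.6124]
tcp_rot: [0.15, 2.865, 0.025]
contact_force: [-0.3, 0.0, -0.3]
width: 1.002
gripper_force: 0.0
```

```bash
python3 o.py
```

```text
4.6 [0.5922 0.0074 0.6124] [ 1.300e-02  4.880e-01  1.457e+00  2.267e+00 -1.000e-03  1.170e-01] [-0.3  0.  -0.3] 1.0023378678656876 0.0 
 [[-0.9577  0.0999  0.2698]
 [ 0.1045  0.9945  0.0029]
 [-0.268   0.031  -0.9629]]
```

Emit:
{"fn": "send_rows", "kwargs": {
  "targets": [
    {"slide": [300, 0, -150], "turn": 0, "jaw": 0},
    {"slide": [300, 0, -150], "turn": 0, "jaw": 0},
    {"slide": [300, 0, -150], "turn": 0, "jaw": 0}
  ]
}}

```text
clock: 4.9
tool_pos: [0.7199, 0.0073, 0.53]
tcp_rot: [0.149, 2.859, 0.025]
contact_force: [0.3, -0.8, -0.5]
width: 0.998
gripper_force: 0.0
```

Emit:
{"fn": "send_rows", "kwargs": {
  "targets": [
    {"slide": [300, 0, -150], "turn": 0, "jaw": 0},
    {"slide": [300, 0, -150], "turn": 0, "jaw": 0},
    {"slide": [300, 0, -150], "turn": 0, "jaw": 0}
  ]
}}

```text
clock: 5.2
tool_pos: [0.8304, 0.0071, 0.4385]
tcp_rot: [0.148, 2.842, 0.027]
contact_force: [-0.1, -0.4, 0.7]
width: 1.002
gripper_force: 0.0
```

```bash
python3 o.py
```

```text
5.2 [0.8304 0.0071 0.4385] [8.000e-03 7.870e-01 1.456e+00 1.944e+00 1.000e-03 1.130e-01] [-0.1 -0.4  0.7] 1.002381844629564 0.0 
 [[-0.9514  0.0991  0.2916]
 [ 0.1046  0.9945  0.003 ]
 [-0.2897  0.0334 -0.9565]]
```

Emit:
{"fn": "send_rows", "kwargs": {
  "targets": [
    {"slide": [-750, 0, -80], "turn": 0, "jaw": 0},
    {"slide": [-750, 0, -80], "turn": 0, "jaw": 0},
    {"slide": [-750, 0, -80], "turn": 0, "jaw": 0},
    {"slide": [-750, 0, -80], "turn": 0, "jaw": 0},
    {"slide": [-750, 0, -80], "turn": 0, "jaw": 0},
    {"slide": [-750, 0, -80], "turn": 0, "jaw": 0},
    {"slide": [-750, 0, -80], "turn": 0, "jaw": 0},
    {"slide": [-750, 0, -80], "turn": 0, "jaw": 0},
    {"slide": [-750, 0, -80], "turn": 0, "jaw": 0},
    {"slide": [-750, 0, -80], "turn": 0, "jaw": 0},
    {"slide": [-750, 0, -80], "turn": 0, "jaw": 0}
  ]
}}

```text
clock: 6.3
tool_pos: [0.3675, 0.0071, 0.3951]
tcp_rot: [0.148, 2.842, 0.027]
contact_force: [0.6, -0.1, 0.7]
width: 0.996
gripper_force: 0.0
```

```bash
python3 o.py
```

```text
6.3 [0.3675 0.0071 0.3951] [ 0.022 -0.27  -0.144  1.4   -0.003  0.126] [ 0.6 -0.1  0.7] 0.9961619612486899 0.0 
 [[-0.9512  0.0992  0.2921]
 [ 0.1046  0.9945  0.003 ]
 [-0.2902  0.0335 -0.9564]]
```

Emit:
{"fn": "send_rows", "kwargs": {
  "targets": [
    {"slide": [-350, 0, -80], "turn": 0, "jaw": 0},
    {"slide": [-350, 0, -80], "turn": 0, "jaw": 0},
    {"slide": [-350, 0, -80], "turn": 0, "jaw": 0},
    {"slide": [-350, 0, -80], "turn": 0, "jaw": 0},
    {"slide": [-350, 0, -80], "turn": 0, "jaw": 0},
    {"slide": [-350, 0, -80], "turn": 0, "jaw": 0},
    {"slide": [-350, 0, -80], "turn": 0, "jaw": 0}
  ]
}}

```text
clock: 7.0
tool_pos: [0.0583, 0.0054, 0.325]
tcp_rot: [0.125, 2.841, 0.029]
contact_force: [-0.8, -3.0, 0.7]
width: 0.999
gripper_force: 0.0
```

```bash
python3 o.py
```

```text
7.0 [0.0583 0.0054 0.325 ] [-0.102 -0.845 -0.448  1.672  0.037 -0.008] [-0.8 -3.   0.7] 0.9993067522792592 0.0 
 [[-0.9523  0.0831  0.2936]
 [ 0.0891  0.996   0.0071]
 [-0.2919  0.033  -0.9559]]
```

```bash
cat > kin.py <<'E'
import numpy as np
from scipy.optimize import least_squares
D=np.array([[.2387,-.0142,1.3192,.5247,.2308],[.8246,1.457,2.2668,.6968,.3933],[.731,1.457,2.267,.6753,.4571],[.646,1.457,2.267,.6505,.5141],[.488,1.457,2.267,.5922,.6124],[.787,1.456,1.944,.8304,.4385],[-.27,-.144,1.4,.3675,.3951],[-.845,-.448,1.672,.0583,.325]])
q=D[:,:3];b=lambda q:np.stack([np.ones(len(q)),np.exp(-1j*q[:,0]),np.exp(-1j*(q[:,0]-q[:,1])),np.exp(-1j*(q[:,0]-q[:,1]+q[:,2]))],1)
k=np.linalg.lstsq(b(q),D[:,3]+1j*D[:,4],rcond=None)[0]
fk=lambda q:(b(np.atleast_2d(q))@k)
tilt=lambda q:np.pi/2-(q[0]-q[1]+q[2])
if __name__=="__main__":
    print(abs(k),np.angle(k),abs(fk(q)-D[:,3]-1j*D[:,4]).max())
    lo,hi=[-1.03,-1.14,-1.82],[1.9,1.46,2.27]
    for t in(0,.29):
      for z in(.12,.2,.3,.4,.5,.6,.7,.8):
        row=[]
        for x in np.arange(.1,1,.05):
            best=None
            for g in([0,0,1.3],[-.5,-.8,1],[.8,1.2,2]):
                r=least_squares(lambda q:[*(lambda e:(e.real*10,e.imag*10))(fk(q)[0]-x-1j*z),tilt(q)-t],g,bounds=(lo,hi))
                if best is None or r.cost<best.cost:best=r
            row.append('%5.2f'%tilt(best.x) if best.cost>1e-4 else '  .  ')
        print(t,z,*row)
E
python3 kin.py
```

```text
[0.19490795 0.57161137 0.39639576 0.44451618] [1.57214959 1.5713333  0.06218725 0.00308289] 0.00038384508006769077
0 0.12   .     .     .     .     .     .     .     .     .     .     .     .     .     .     .     .     .    0.11
0 0.2   .     .     .     .     .     .     .     .     .     .     .     .     .     .     .     .    0.09  0.19
0 0.3   .     .     .     .     .     .     .     .     .     .     .     .     .     .     .    0.11  0.20  0.30
0 0.4   .     .     .     .     .     .     .     .     .     .     .     .     .    0.06  0.16  0.25  0.34  0.43
0 0.5   .     .     .     .     .     .     .     .     .     .     .    0.07  0.16  0.25  0.33  0.41  0.49  0.57
0 0.6  0.13  0.07  0.04  0.02  0.01  0.02  0.04  0.08  0.12  0.17  0.23  0.30  0.38  0.45  0.52  0.59  0.66  0.73
0 0.7  0.44  0.38  0.35  0.32  0.31  0.31  0.32  0.34  0.38  0.42  0.48  0.54  0.59  0.65  0.71  0.77  0.83  0.89
0 0.8  0.71  0.66  0.62  0.60  0.59  0.58  0.59  0.61  0.65  0.68  0.72  0.76  0.81  0.85  0.90  0.95  1.01  1.07
0.29 0.12   .     .     .     .     .     .     .     .     .     .     
[... 164 characters left out ...]
.29 0.3   .     .     .     .     .     .     .     .     .     .     .     .     .     .     .     .     .    0.31
0.29 0.4   .     .     .     .     .     .     .     .     .     .     .     .     .     .     .     .    0.36  0.44
0.29 0.5   .     .     .     .     .     .     .     .     .     .     .     .     .     .    0.35  0.43  0.51  0.59
0.29 0.6   .     .     .     .     .     .     .     .     .     .     .    0.33  0.40  0.46  0.53  0.60  0.67  0.74
0.29 0.7  0.47  0.41  0.37  0.35  0.33  0.33  0.34  0.37  0.40  0.45  0.50  0.56  0.61  0.67  0.72  0.78  0.84  0.91
0.29 0.8  0.73  0.69  0.65  0.62  0.61  0.61  0.62  0.64  0.67  0.70  0.74  0.78  0.82  0.87  0.92  0.97  1.02  1.08
```

Emit:
{"fn": "send_rows", "kwargs": {
  "targets": [
    {"slide": [480, 10, 170], "turn": 0, "jaw": 0},
    {"slide": [480, 10, 170], "turn": 0, "jaw": 0},
    {"slide": [480, 10, 170], "turn": 124, "jaw": 0},
    {"slide": [480, 10, 170], "turn": 124, "jaw": 0},
    {"slide": [480, 10, 170], "turn": 124, "jaw": 0},
    {"slide": [480, 10, 170], "turn": 124, "jaw": 0},
    {"slide": [480, 10, 170], "turn": 124, "jaw": 0},
    {"slide": [480, 10, 170], "turn": 124, "jaw": 0},
    {"slide": [480, 10, 170], "turn": 124, "jaw": 0},
    {"slide": [480, 10, 170], "turn": 124, "jaw": 0},
    {"slide": [480, 10, 170], "turn": 124, "jaw": 0},
    {"slide": [480, 10, 170], "turn": 124, "jaw": 0},
    {"slide": [480, 10, 170], "turn": 124, "jaw": 0},
    {"slide": [480, 10, 170], "turn": 124, "jaw": 0},
    {"slide": [480, 10, 170], "turn": 124, "jaw": 0},
    {"slide": [480, 10, 170], "turn": 124, "jaw": 0},
    {"slide": [480, 10, 170], "turn": 124, "jaw": 0}
  ]
}}

```text
clock: 8.7
tool_pos: [0.5341, 0.0161, 0.4813]
tcp_rot: [-2.564, 1.533, 0.392]
contact_force: [0.5, 1.0, -0.7]
width: 0.999
gripper_force: 0.0
```

```bash
python3 o.py
```

```text
8.7 [0.5341 0.0161 0.4813] [-0.099  0.504  1.015  2.265  0.226 -2.184] [ 0.5  1.  -0.7] 0.9986648015153016 0.0 
 [[ 0.4509 -0.879  -0.1554]
 [-0.8457 -0.4764  0.2407]
 [-0.2856  0.0229 -0.9581]]
```

Emit:
{"fn": "send_rows", "kwargs": {
  "targets": [
    {"slide": [0, 0, 300], "turn": 0, "jaw": 0},
    {"slide": [0, 0, 300], "turn": 0, "jaw": 0},
    {"slide": [0, 0, 300], "turn": 0, "jaw": 0}
  ]
}}

```text
clock: 9.0
tool_pos: [0.4915, 0.0313, 0.5204]
tcp_rot: [-2.542, 1.539, 0.335]
contact_force: [-0.5, -0.2, 0.3]
width: 1.004
gripper_force: 0.0
```

Emit:
{"fn": "send_rows", "kwargs": {
  "targets": [
    {"slide": [-100, 0, 300], "turn": 0, "jaw": 0},
    {"slide": [-100, 0, 300], "turn": 0, "jaw": 0}
  ]
}}

```text
clock: 9.2
tool_pos: [0.4428, 0.0408, 0.5513]
tcp_rot: [-2.527, 1.537, 0.29]
contact_force: [-0.2, 0.7, 0.2]
width: 1.003
gripper_force: 0.0
```

Emit:
{"fn": "send_rows", "kwargs": {
  "targets": [
    {"slide": [-100, 0, 300], "turn": 0, "jaw": 0},
    {"slide": [-100, 0, 300], "turn": 0, "jaw": 0}
  ]
}}

```text
clock: 9.4
tool_pos: [0.3989, 0.0521, 0.5766]
tcp_rot: [-2.51, 1.535, 0.241]
contact_force: [0.2, -1.0, 0.2]
width: 0.999
gripper_force: 0.0
```

```bash
python3 o.py
```

```text
9.4 [0.3989 0.0521 0.5766] [-0.055  0.205  0.846  2.267  0.244 -2.106] [ 0.2 -1.   0.2] 0.9990142298039391 0.0 
 [[ 0.4511 -0.8916 -0.0397]
 [-0.8609 -0.4464  0.2441]
 [-0.2354 -0.0759 -0.9689]]
```

Emit:
{"fn": "send_rows", "kwargs": {
  "targets": [
    {"slide": [200, -20, 300], "turn": 0, "jaw": 0},
    {"slide": [200, -20, 300], "turn": 0, "jaw": 0},
    {"slide": [200, -20, 300], "turn": 0, "jaw": 0},
    {"slide": [200, -20, 300], "turn": 0, "jaw": 0}
  ]
}}

```text
clock: 9.8
tool_pos: [0.4588, 0.0641, 0.5772]
tcp_rot: [-2.489, 1.531, 0.191]
contact_force: [0.0, 0.3, -0.4]
width: 1.002
gripper_force: 0.0
```

Emit:
{"fn": "send_rows", "kwargs": {
  "targets": [
    {"slide": [50, 0, 300], "turn": 0, "jaw": 0},
    {"slide": [50, 0, 300], "turn": 0, "jaw": 0},
    {"slide": [50, 0, 300], "turn": 0, "jaw": 0},
    {"slide": [50, 0, 300], "turn": 0, "jaw": 0}
  ]
}}

```text
clock: 10.2
tool_pos: [0.4468, 0.0839, 0.6006]
tcp_rot: [-2.462, 1.523, 0.134]
contact_force: [-0.1, 0.5, 0.3]
width: 1.003
gripper_force: 0.0
```

Emit:
{"fn": "send_rows", "kwargs": {
  "targets": [
    {"slide": [0, 0, 300], "turn": 0, "jaw": 0},
    {"slide": [0, 0, 300], "turn": 0, "jaw": 0},
    {"slide": [0, 0, 300], "turn": 0, "jaw": 0},
    {"slide": [0, 0, 300], "turn": 0, "jaw": 0}
  ]
}}

```text
clock: 10.6
tool_pos: [0.4173, 0.1036, 0.6262]
tcp_rot: [-2.435, 1.516, 0.084]
contact_force: [0.0, -0.5, 0.5]
width: 1.0
gripper_force: 0.0
```

```bash
python3 o.py
```

```text
10.6 [0.4173 0.1036 0.6262] [ 0.062  0.208  1.017  2.267  0.255 -1.951] [ 0.  -0.5  0.5] 1.000414222048689 0.0 
 [[ 0.4505 -0.8879  0.0932]
 [-0.8721 -0.4153  0.2587]
 [-0.191  -0.1978 -0.9614]]
```

Emit:
{"fn": "send_rows", "kwargs": {
  "targets": [
    {"slide": [200, -100, -30], "turn": 17, "jaw": 0},
    {"slide": [200, -100, -30], "turn": 17, "jaw": 0},
    {"slide": [200, -100, -30], "turn": 17, "jaw": 0},
    {"slide": [200, -100, -30], "turn": 17, "jaw": 0},
    {"slide": [200, -100, -30], "turn": 17, "jaw": 0}
  ]
}}

```text
clock: 11.1
tool_pos: [0.5786, 0.0187, 0.5375]
tcp_rot: [-2.626, 1.148, 0.097]
contact_force: [-0.3, -0.3, 0.8]
width: 0.999
gripper_force: 0.0
```

Emit:
{"fn": "send_rows", "kwargs": {
  "targets": [
    {"slide": [-50, 0, 300], "turn": 0, "jaw": 0},
    {"slide": [-50, 0, 300], "turn": 0, "jaw": 0},
    {"slide": [-50, 0, 300], "turn": 0, "jaw": 0}
  ]
}}

```text
clock: 11.4
tool_pos: [0.518, 0.0349, 0.586]
tcp_rot: [-2.606, 1.147, 0.038]
contact_force: [0.1, 0.4, 0.9]
width: 0.998
gripper_force: 0.0
```

Emit:
{"fn": "send_rows", "kwargs": {
  "targets": [
    {"slide": [-100, 0, 300], "turn": 0, "jaw": 0},
    {"slide": [-100, 0, 300], "turn": 0, "jaw": 0},
    {"slide": [-100, 0, 300], "turn": 0, "jaw": 0}
  ]
}}

```text
clock: 11.7
tool_pos: [0.4509, 0.0516, 0.6249]
tcp_rot: [-2.587, 1.146, -0.015]
contact_force: [-0.5, 0.1, 0.0]
width: 0.999
gripper_force: 0.0
```

```bash
python3 o.py
```

```text
11.7 [0.4509 0.0516 0.6249] [-0.081  0.248  1.061  2.267  0.29  -2.371] [-0.5  0.1  0. ] 0.9991293733679931 0.0 
 [[ 0.6798 -0.7211  0.1337]
 [-0.7244 -0.6316  0.2762]
 [-0.1147 -0.2846 -0.9517]]
```

Emit:
{"fn": "send_rows", "kwargs": {
  "targets": [
    {"slide": [150, -60, 300], "turn": 0, "jaw": 0},
    {"slide": [150, -60, 300], "turn": 0, "jaw": 0},
    {"slide": [150, -60, 300], "turn": 0, "jaw": 0}
  ]
}}

```text
clock: 12.0
tool_pos: [0.4831, 0.0471, 0.631]
tcp_rot: [-2.565, 1.146, -0.07]
contact_force: [-0.4, 0.3, -0.2]
width: 0.999
gripper_force: 0.0
```

Emit:
{"fn": "send_rows", "kwargs": {
  "targets": [
    {"slide": [-50, 0, 300], "turn": 0, "jaw": 0},
    {"slide": [-50, 0, 300], "turn": 0, "jaw": 0},
    {"slide": [-50, 0, 300], "turn": 0, "jaw": 0}
  ]
}}

```text
clock: 12.3
tool_pos: [0.439, 0.0656, 0.6608]
tcp_rot: [-2.541, 1.145, -0.123]
contact_force: [-0.1, -0.0, 0.1]
width: 1.002
gripper_force: 0.0
```

Emit:
{"fn": "send_rows", "kwargs": {
  "targets": [
    {"slide": [-50, 0, 300], "turn": 0, "jaw": 0},
    {"slide": [-50, 0, 300], "turn": 0, "jaw": 0},
    {"slide": [-50, 0, 300], "turn": 0, "jaw": 0}
  ]
}}

```text
clock: 12.6
tool_pos: [0.4016, 0.0854, 0.6872]
tcp_rot: [-2.514, 1.14, -0.178]
contact_force: [0.7, 0.3, 0.0]
width: 0.999
gripper_force: 0.0
```

```bash
python3 o.py
```

```text
12.6 [0.4016 0.0854 0.6872] [-0.004  0.141  1.115  2.267  0.287 -2.253] [0.7 0.3 0. ] 0.9986945850900487 0.0 
 [[ 0.6641 -0.6995  0.2641]
 [-0.7467 -0.6023  0.2824]
 [-0.0384 -0.3847 -0.9222]]
```

Emit:
{"fn": "send_rows", "kwargs": {
  "targets": [
    {"slide": [150, -60, 300], "turn": 0, "jaw": 0},
    {"slide": [150, -60, 300], "turn": 0, "jaw": 0},
    {"slide": [150, -60, 300], "turn": 0, "jaw": 0}
  ]
}}

```text
clock: 12.9
tool_pos: [0.4436, 0.0798, 0.6934]
tcp_rot: [-2.487, 1.137, -0.225]
contact_force: [0.8, -0.0, 0.1]
width: 0.999
gripper_force: 0.0
```

```bash
python3 o.py
```

```text
12.9 [0.4436 0.0798 0.6934] [-0.022  0.208  1.22   2.266  0.297 -2.259] [ 0.8 -0.   0.1] 0.998975261641517 0.0 
 [[ 0.657  -0.6901  0.3035]
 [-0.7537 -0.592   0.2855]
 [-0.0174 -0.4163 -0.909 ]]
```

Emit:
{"fn": "send_rows", "kwargs": {
  "targets": [
    {"slide": [87, -347, -435], "turn": -47, "jaw": 0},
    {"slide": [87, -347, -435], "turn": -47, "jaw": 0},
    {"slide": [87, -347, -435], "turn": -47, "jaw": 0},
    {"slide": [87, -347, -435], "turn": -47, "jaw": 0},
    {"slide": [87, -347, -435], "turn": -47, "jaw": 0},
    {"slide": [87, -347, -435], "turn": -47, "jaw": 0},
    {"slide": [87, -347, -435], "turn": -47, "jaw": 0},
    {"slide": [87, -347, -435], "turn": -47, "jaw": 0},
    {"slide": [87, -347, -435], "turn": -47, "jaw": 0},
    {"slide": [87, -347, -435], "turn": -47, "jaw": 0},
    {"slide": [87, -347, -435], "turn": -47, "jaw": 0},
    {"slide": [87, -347, -435], "turn": -47, "jaw": 0},
    {"slide": [87, -347, -435], "turn": -47, "jaw": 0},
    {"slide": [87, -347, -435], "turn": -47, "jaw": 0}
  ]
}}

```text
clock: 14.3
tool_pos: [0.5289, -0.2676, 0.2553]
tcp_rot: [-1.876, 2.094, -0.431]
contact_force: [0.9, 0.3, 0.9]
width: 1.0
gripper_force: 0.0
```

```bash
python3 o.py
python3 - <<'E'
from h import *
c=read_camera("wrist");cv2.imwrite("pics/w1.png",c["img"]);np.savez("w1.npz",**c)
print(c["K"],np.linalg.inv(c["world_to_cam"]).round(3))
E
```

```text
14.3 [ 0.5289 -0.2676  0.2553] [-0.573  0.078 -0.244  0.873  0.203 -1.996] [0.9 0.3 0.9] 0.9995103657096437 0.0 
 [[-0.1052 -0.9054  0.4113]
 [-0.9943  0.1041 -0.0251]
 [-0.0201 -0.4116 -0.9112]]
[[325.1922621    0.         278.2013344 ]
 [  0.         325.1922621  207.72075375]
 [  0.           0.           1.        ]] [[-0.905 -0.005  0.425  0.463]
 [ 0.105  0.966  0.235 -0.329]
 [-0.412  0.257 -0.874  0.383]
 [ 0.     0.     0.     1.   ]]
```

View pics/w1.png

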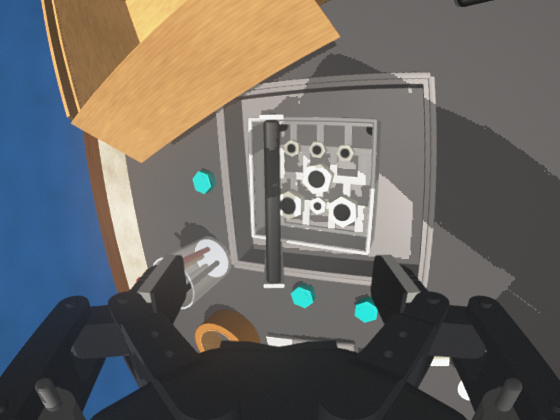

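The wrist view shows the bar from (271,120) to (274,284). The pan rim corners are near (250,119), (376,121), (368,252) and (253,239). The three big and four small steel nuts lie on the plate, and the turquoise decoys are outside the sieve.

Run:
```python
from h import *
c=dict(np.load("w1.npz"));K=c["K"];T=np.linalg.inv(c["world_to_cam"])
def ray(u,v):
    d=np.array([u-K[0,2],v-K[1,2]]);r=np.hypot(*d);t=r/K[0,0]
    return T[:3,:3]@np.r_[np.sin(t)*d/r,np.cos(t)]
def Q(u,v,z): w=ray(u,v);o=T[:3,3];return (o+w*(z-o[2])/w[2])[:2]
r=np.array([Q(*p,.074) for p in((250,119),(376,121),(368,252),(253,239))])
print("rim",r.round(3),r.mean(0).round(4))
b=np.array([Q(*p,.168) for p in((271,121),(274,283))]);print("bar top",b.round(4),b.mean(0).round(4),np.degrees(np.arctan2(*(b[0]-b[1])[::1])))
# depth points on dark bar
rg=c["range_z"];pts=[]
for v in range(125,280,3):
    for u in range(262,284):
        if rg[v,u]>0:
            w=ray(u,v);p=T[:3,3]+w*rg[v,u]/(T[:3,2]@w)
            if p[2]>.135:pts.append(p)
pts=np.array(pts);print(len(pts),pts.min(0).round(3),pts.max(0).round(3),np.median(pts,0).round(4))
print(np.percentile(pts,[2,98],axis=0).round(3), np.polyfit(pts[:,1],pts[:,0],1))
```

```text
rim [[ 0.635 -0.344]
 [ 0.503 -0.33 ]
 [ 0.517 -0.199]
 [ 0.65  -0.208]] [ 0.5761 -0.2705]
bar top [[ 0.5655 -0.3362]
 [ 0.5787 -0.2064]] [ 0.5721 -0.2713] -174.19274555836134
828 [ 0.562 -0.334  0.137] [ 0.603 -0.204  0.169] [ 0.5725 -0.2748  0.1666]
[[ 0.563 -0.332  0.152]
 [ 0.585 -0.206  0.169]] [0.12062929 0.60596989]
```

Emit:
{"fn": "send_rows", "kwargs": {
  "targets": [
    {"slide": [18, -1, -39], "turn": 0, "jaw": 0},
    {"slide": [36, -2, -78], "turn": 0, "jaw": 0},
    {"slide": [50, -4, -104], "turn": 0, "jaw": 0},
    {"slide": [56, -4, -117], "turn": 0, "jaw": 0},
    {"slide": [56, -4, -117], "turn": 0, "jaw": 0},
    {"slide": [56, -4, -117], "turn": 0, "jaw": 0}
  ]
}}

```text
clock: 14.95
tool_pos: [0.5867, -0.2707, 0.1436]
tcp_rot: [-1.877, 2.087, -0.441]
contact_force: [-0.8, -0.5, 0.3]
width: 0.999
gripper_force: 0.0
```

```bash
python3 o.py
```

```text
14.95 [ 0.5867 -0.2707  0.1436] [-0.519  0.234 -0.361  0.583  0.184 -1.948] [-0.8 -0.5  0.3] 0.9993726762105583 0.0 
 [[-0.1021 -0.9029  0.4176]
 [-0.9946  0.0997 -0.0277]
 [-0.0166 -0.4182 -0.9082]]
```

Emit:
{"fn": "send_rows", "kwargs": {
  "targets": [
    {"slide": [-1, 0, -5], "turn": 0, "jaw": 0},
    {"slide": [-1, 0, -5], "turn": 0, "jaw": 1},
    {"slide": [-1, 0, -5], "turn": 0, "jaw": 1},
    {"slide": [-1, 0, -5], "turn": 0, "jaw": 1},
    {"slide": [-1, 0, -5], "turn": 0, "jaw": 1},
    {"slide": [-1, 0, -5], "turn": 0, "jaw": 1},
    {"slide": [-1, 0, -5], "turn": 0, "jaw": 1},
    {"slide": [-1, 0, -5], "turn": 0, "jaw": 1}
  ],
  "squeeze": 90
}}

```text
clock: 15.75
tool_pos: [0.5864, -0.2718, 0.1382]
tcp_rot: [-1.875, 2.087, -0.443]
contact_force: [4.9, 0.0, 5.0]
width: 0.129
gripper_force: 88.7
```

```bash
python3 o.py
```

```text
15.75 [ 0.5864 -0.2718  0.1382] [-0.522  0.239 -0.371  0.567  0.185 -1.949] [4.9 0.  5. ] 0.12880629221184012 88.72934103012085 
 [[-0.1029 -0.9021  0.4191]
 [-0.9946  0.1002 -0.0284]
 [-0.0164 -0.4198 -0.9075]]
```

Emit:
{"fn": "send_rows", "kwargs": {
  "targets": [
    {"slide": [0, 0, 10], "turn": 0, "jaw": 1},
    {"slide": [0, 2, 25], "turn": 0, "jaw": 1},
    {"slide": [-1, 4, 38], "turn": 0, "jaw": 1},
    {"slide": [-1, 4, 40], "turn": 0, "jaw": 1},
    {"slide": [-1, 4, 40], "turn": 0, "jaw": 1},
    {"slide": [-1, 4, 40], "turn": 0, "jaw": 1}
  ],
  "squeeze": 120
}}

```text
clock: 16.35
tool_pos: [0.5829, -0.267, 0.1752]
tcp_rot: [-1.877, 2.091, -0.436]
contact_force: [-0.6, 0.4, -6.3]
width: 0.121
gripper_force: 117.1
```

Emit:
{"fn": "send_rows", "kwargs": {
  "targets": [
    {"slide": [1, 13, 0], "turn": 0, "jaw": 1},
    {"slide": [-1, -13, 0], "turn": 0, "jaw": 1},
    {"slide": [1, 13, 0], "turn": 0, "jaw": 1},
    {"slide": [-1, -13, 0], "turn": 0, "jaw": 1},
    {"slide": [1, 13, 0], "turn": 0, "jaw": 1},
    {"slide": [-1, -13, 0], "turn": 0, "jaw": 1},
    {"slide": [1, 13, 0], "turn": 0, "jaw": 1},
    {"slide": [-1, -13, 0], "turn": 0, "jaw": 1},
    {"slide": [0, 0, 0], "turn": 0, "jaw": 1},
    {"slide": [0, 0, 0], "turn": 0, "jaw": 1}
  ]
}}

```text
clock: 17.35
tool_pos: [0.5834, -0.2658, 0.1758]
tcp_rot: [-1.877, 2.09, -0.436]
contact_force: [-0.1, 0.7, -4.6]
width: 0.117
gripper_force: 117.3
```

```bash
python3 o.py
python3 - <<'E'
from h import *
w=read_camera("wrist");s=read_camera("scene");np.savez("s2.npz",**s)
a=cv2.resize(s["img"][170:330,70:250],(450,400),interpolation=cv2.INTER_CUBIC)
b=cv2.resize(w["img"][70:290,200:440],(350,320))
cv2.imwrite("pics/s2.png",np.hstack([a,cv2.copyMakeBorder(b,0,80,0,0,0)]))
E
```

```text
17.35 [ 0.5834 -0.2658  0.1758] [-0.515  0.2   -0.313  0.667  0.182 -1.942] [-0.1  0.7 -4.6] 0.11662913415542085 117.32615232467651 
 [[-0.1029 -0.9041  0.4148]
 [-0.9945  0.1013 -0.026 ]
 [-0.0185 -0.4152 -0.9096]]
```

View pics/s2.png

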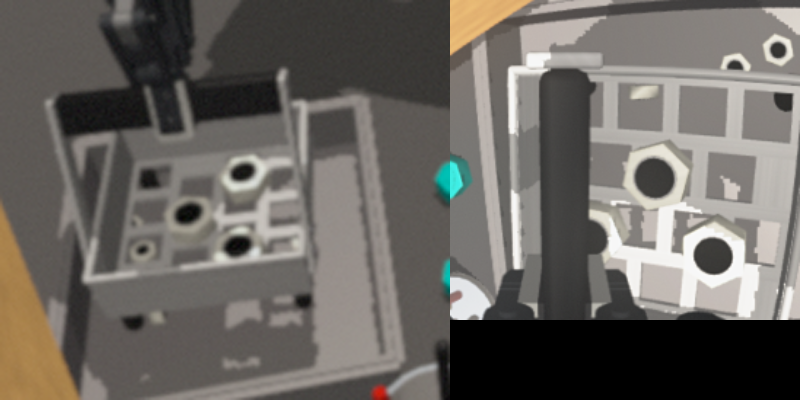

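Emit:
{"fn": "send_rows", "kwargs": {
  "targets": [
    {"slide": [2, 17, 0], "turn": 0, "jaw": 1},
    {"slide": [-2, -17, 0], "turn": 0, "jaw": 1},
    {"slide": [2, 17, 0], "turn": 0, "jaw": 1},
    {"slide": [-2, -17, 0], "turn": 0, "jaw": 1},
    {"slide": [2, 17, 0], "turn": 0, "jaw": 1},
    {"slide": [-2, -17, 0], "turn": 0, "jaw": 1},
    {"slide": [2, 17, 0], "turn": 0, "jaw": 1},
    {"slide": [-2, -17, 0], "turn": 0, "jaw": 1},
    {"slide": [2, 17, 0], "turn": 0, "jaw": 1},
    {"slide": [-2, -17, 0], "turn": 0, "jaw": 1},
    {"slide": [0, 0, 0], "turn": 0, "jaw": 1},
    {"slide": [0, 0, 20], "turn": 0, "jaw": 1},
    {"slide": [0, 0, 40], "turn": 0, "jaw": 1},
    {"slide": [0, 0, 40], "turn": 0, "jaw": 1}
  ]
}}

```text
clock: 18.85
tool_pos: [0.5855, -0.2679, 0.2198]
tcp_rot: [-1.875, 2.087, -0.446]
contact_force: [0.8, -0.6, -4.4]
width: 0.123
gripper_force: 118.0
```

```bash
python3 o.py
python3 - <<'E'
from h import *
w=read_camera("wrist");s=read_camera("scene");np.savez("s3.npz",**s);np.savez("w3.npz",**w)
a=cv2.resize(s["img"][160:340,70:250],(450,450),interpolation=cv2.INTER_CUBIC)
b=cv2.resize(w["img"][50:290,200:440],(350,350))
cv2.imwrite("pics/s3.png",np.hstack([a,cv2.copyMakeBorder(b,0,100,0,0,0)]))
E
```

```text
18.85 [ 0.5855 -0.2679  0.2198] [-0.516  0.17  -0.235  0.769  0.182 -1.943] [ 0.8 -0.6 -4.4] 0.1225379831117721 117.95092463493347 
 [[-0.1031 -0.9016  0.4202]
 [-0.9946  0.0999 -0.0296]
 [-0.0153 -0.421  -0.907 ]]
```

View pics/s3.png

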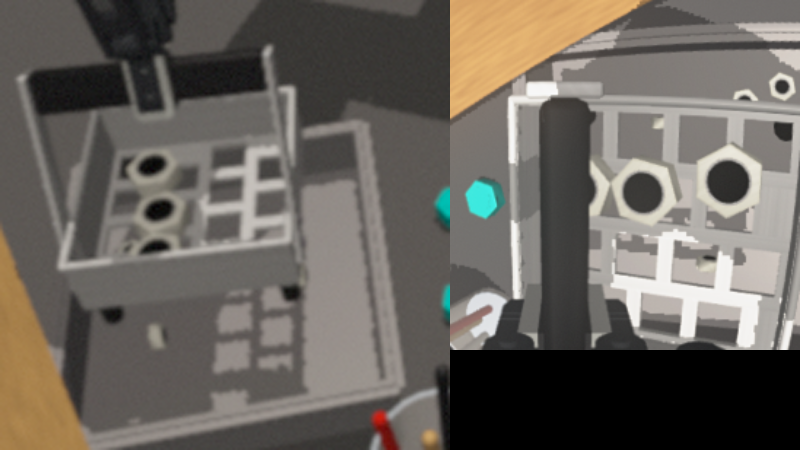

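Run:
```python
from h import *
c=dict(np.load("w3.npz"));K=c["K"];T=np.linalg.inv(c["world_to_cam"])
for u,v in((343,134),(377,230),(377,231),(402,116),(428,109),(424,109)):
    d=np.array([u-K[0,2],v-K[1,2]]);r=np.hypot(*d);t=r/K[0,0];w=T[:3,:3]@np.r_[np.sin(t)*d/r,np.cos(t)]
    for du in(-2,0,2):
        R_=c["range_z"][v,u+du];print(u+du,v,(T[:3,3]+w*R_/(T[:3,2]@w)).round(3),end=' ')
    print()
s=dict(np.load("s3.npz"));print([P(s,70+x/2.5,160+y/2.5).round(3) for x,y in((157,335),(125,248),(130,252))])
cv2.imwrite("pics/s3b.png",cv2.resize(s["img"][210:320,95:200],(764,600) if 0 else (573,600),interpolation=cv2.INTER_CUBIC))
```

```text
341 134 [ 0.599 -0.321  0.019] 343 134 [ 0.598 -0.321  0.021] 345 134 [ 0.598 -0.321  0.022] 
375 230 [ 0.568 -0.219  0.019] 377 230 [ 0.568 -0.219  0.021] 379 230 [ 0.568 -0.22   0.022] 
375 231 [ 0.568 -0.217  0.018] 377 231 [ 0.568 -0.218  0.02 ] 379 231 [ 0.568 -0.219  0.023] 
400 116 [ 0.538 -0.336  0.012] 402 116 [ 0.538 -0.336  0.013] 404 116 [ 0.538 -0.336  0.014] 
426 109 [ 0.511 -0.342  0.011] 428 109 [ 0.511 -0.341  0.014] 430 109 [ 0.511 -0.342  0.013] 
422 109 [ 0.515 -0.342  0.01 ] 424 109 [ 0.515 -0.342  0.014] 426 109 [ 0.515 -0.342  0.013] 
[array([ 0.602, -0.319,  0.021]), array([ 1.046, -0.161,  0.645]), array([ 0.612, -0.308,  0.129])]
```

View pics/s3b.png

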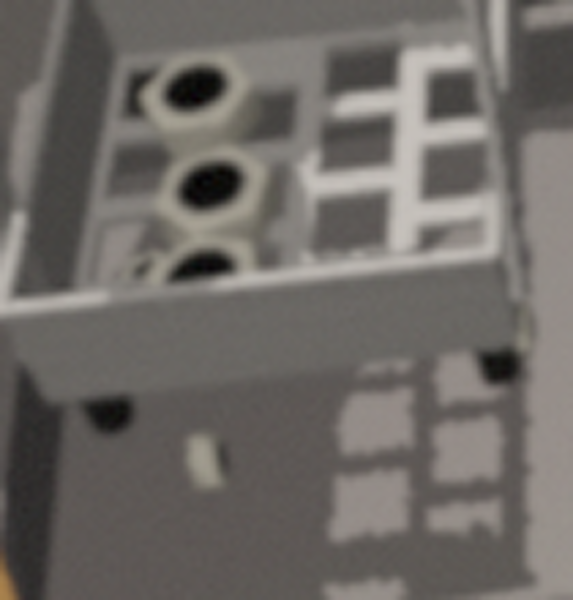

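Four small nuts are seen in the tray, at heights of about 0.01 to 0.02 m, and three big ones are in the sieve. Now for the platform centre.

Run:
```python
from h import *
for n in("top0","scene0"):
    c=dict(np.load(n+".npz"));C=cloud(c)
    m=((abs(C[...,2]-.075)<.005)&(c["range_z"]>0)).astype(np.uint8);m=cv2.morphologyEx(m,cv2.MORPH_OPEN,np.ones((9,9)))
    k,l,st,ce=cv2.connectedComponentsWithStats(m);i=1+np.argmax(st[1:,4]);p=C[l==i][:,:2].astype(np.float32)
    print(n,st[i],[np.round(x,4) for x in cv2.minAreaRect(p)],p.mean(0),np.median(C[l==i][:,2]))
c=dict(np.load("top0.npz"))
q=np.array([P(c,*q,.075)[:2] for q in((94,178),(199,191),(181,296),(74,284))]);print(q.round(3),q.mean(0))
```

```text
top0 [   74   177   123   117 10520] [array([0.5405, 0.2599]), array([0.2097, 0.2001]), np.float64(79.1698)] [0.53902406 0.25803068] 0.07552187901735186
scene0 [ 361  160  123   73 7078] [array([0.5415, 0.2617]), array([0.2105, 0.2032]), np.float64(79.1039)] [0.5515423  0.25758806] 0.07533473890146036
[[0.653 0.343]
 [0.627 0.136]
 [0.422 0.168]
 [0.446 0.374]] [0.53690079 0.25522763]
```

Emit:
{"fn": "send_rows", "kwargs": {
  "targets": [
    {"slide": [0, 0, 20], "turn": 0, "jaw": 1},
    {"slide": [0, 5, 45], "turn": 0, "jaw": 1},
    {"slide": [-1, 20, 65], "turn": 0, "jaw": 1},
    {"slide": [-3, 45, 70], "turn": 0, "jaw": 1},
    {"slide": [-5, 78, 70], "turn": 0, "jaw": 1},
    {"slide": [-7, 113, 70], "turn": 0, "jaw": 1},
    {"slide": [-10, 148, 70], "turn": 0, "jaw": 1},
    {"slide": [-12, 183, 70], "turn": 0, "jaw": 1},
    {"slide": [-14, 218, 70], "turn": 0, "jaw": 1},
    {"slide": [-16, 253, 70], "turn": 0, "jaw": 1},
    {"slide": [-18, 288, 70], "turn": 0, "jaw": 1},
    {"slide": [-21, 323, 70], "turn": 0, "jaw": 1},
    {"slide": [-23, 358, 70], "turn": 0, "jaw": 1},
    {"slide": [-25, 393, 70], "turn": 0, "jaw": 1},
    {"slide": [-28, 428, 70], "turn": 0, "jaw": 1},
    {"slide": [-30, 463, 70], "turn": 0, "jaw": 1},
    {"slide": [-32, 493, 70], "turn": 0, "jaw": 1},
    {"slide": [-33, 515, 70], "turn": 0, "jaw": 1},
    {"slide": [-34, 527, 70], "turn": 0, "jaw": 1},
    {"slide": [-34, 527, 70], "turn": 0, "jaw": 1}
  ]
}}

```text
clock: 20.95
tool_pos: [0.5494, 0.2609, 0.2851]
tcp_rot: [-1.88, 2.089, -0.438]
contact_force: [1.2, -0.9, -4.4]
width: 0.121
gripper_force: 118.0
```

```bash
python3 o.py
python3 - <<'E'
from h import *
s=read_camera("scene");np.savez("s4.npz",**s);cv2.imwrite("pics/s4.png",s["img"])
E
```

```text
20.95 [0.5494 0.2609 0.2851] [ 0.568  0.108 -0.131  0.979 -0.248 -0.942] [ 1.2 -0.9 -4.4] 0.12117115551432847 117.95200109481812 
 [[-0.1015 -0.9045  0.4143]
 [-0.9947  0.0991 -0.0273]
 [-0.0164 -0.4149 -0.9097]]
```

View pics/s4.png

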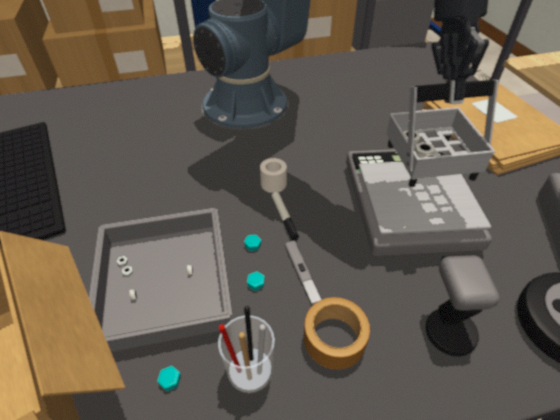

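The four small nuts lie in the tray at (123,261), (127,270), (190,270) and (133,294). The sieve hangs level above the platform and the bystanders haven't moved. Lowering now.

Emit:
{"fn": "send_rows", "kwargs": {
  "targets": [
    {"slide": [1, 0, -20], "turn": 0, "jaw": 1},
    {"slide": [2, -1, -45], "turn": 0, "jaw": 1},
    {"slide": [2, -1, -60], "turn": 0, "jaw": 1},
    {"slide": [2, -1, -66], "turn": 0, "jaw": 1},
    {"slide": [2, -1, -69], "turn": 0, "jaw": 1},
    {"slide": [2, -1, -71], "turn": 0, "jaw": 1},
    {"slide": [2, -1, -72], "turn": 0, "jaw": 1},
    {"slide": [2, -1, -72], "turn": 0, "jaw": 1},
    {"slide": [2, -1, -72], "turn": 0, "jaw": 1}
  ]
}}

```text
clock: 21.9
tool_pos: [0.5521, 0.2589, 0.2153]
tcp_rot: [-1.876, 2.089, -0.439]
contact_force: [-0.8, -1.2, -5.5]
width: 0.123
gripper_force: 117.9
```

Emit:
{"fn": "send_rows", "kwargs": {
  "targets": [
    {"slide": [0, 0, -1], "turn": 0, "jaw": 1},
    {"slide": [0, 0, -2], "turn": 0, "jaw": 1},
    {"slide": [0, 0, -2], "turn": 0, "jaw": 1}
  ]
}}

```text
clock: 22.2
tool_pos: [0.5518, 0.2587, 0.2126]
tcp_rot: [-1.877, 2.089, -0.439]
contact_force: [-0.4, 0.1, -5.1]
width: 0.121
gripper_force: 117.9
```

Still hanging (−5 N); about 4 mm to go.

Emit:
{"fn": "send_rows", "kwargs": {
  "targets": [
    {"slide": [0, 0, -1], "turn": 0, "jaw": 1},
    {"slide": [0, 0, -2], "turn": 0, "jaw": 1},
    {"slide": [0, 0, -3], "turn": 0, "jaw": 1},
    {"slide": [0, 0, -3], "turn": 0, "jaw": 1}
  ]
}}

```text
clock: 22.6
tool_pos: [0.5518, 0.2586, 0.2094]
tcp_rot: [-1.877, 2.09, -0.439]
contact_force: [1.1, -0.2, -4.7]
width: 0.123
gripper_force: 117.9
```

Emit:
{"fn": "send_rows", "kwargs": {
  "targets": [
    {"slide": [0, 0, -0.5], "turn": 0, "jaw": 1},
    {"slide": [0, 0, -1], "turn": 0, "jaw": 1},
    {"slide": [0, 0, -1], "turn": 0, "jaw": 1}
  ]
}}

```text
clock: 22.9
tool_pos: [0.5519, 0.2588, 0.2087]
tcp_rot: [-1.876, 2.089, -0.439]
contact_force: [-0.3, -0.8, -4.2]
width: 0.119
gripper_force: 118.0
```

Emit:
{"fn": "send_rows", "kwargs": {
  "targets": [
    {"slide": [0, 0, -0.5], "turn": 0, "jaw": 1},
    {"slide": [0, 0, -1], "turn": 0, "jaw": 1},
    {"slide": [0, 0, -1], "turn": 0, "jaw": 1}
  ]
}}

```text
clock: 23.2
tool_pos: [0.5522, 0.2591, 0.2085]
tcp_rot: [-1.876, 2.088, -0.439]
contact_force: [-3.5, 1.7, 2.7]
width: 0.12
gripper_force: 119.3
```

Emit:
{"fn": "send_rows", "kwargs": {
  "targets": [
    {"slide": [0, 0, -0.5], "turn": 0, "jaw": 1},
    {"slide": [0, 0, -1], "turn": 0, "jaw": 1},
    {"slide": [0, 0, -1], "turn": 0, "jaw": 1}
  ]
}}

```text
clock: 23.5
tool_pos: [0.5524, 0.2592, 0.2085]
tcp_rot: [-1.874, 2.087, -0.44]
contact_force: [-7.9, 0.8, 11.1]
width: 0.12
gripper_force: 120.9
```

Emit:
{"fn": "send_rows", "kwargs": {
  "targets": [
    {"slide": [0, 0, 1], "turn": 0, "jaw": 1},
    {"slide": [0, 0, 1], "turn": 0, "jaw": 1},
    {"slide": [0, 0, 1], "turn": 0, "jaw": 0.6},
    {"slide": [0, 0, 1], "turn": 0, "jaw": 0.3},
    {"slide": [0, 0, 1], "turn": 0, "jaw": 0},
    {"slide": [0, 0, 1], "turn": 0, "jaw": 0},
    {"slide": [0, 0, 1], "turn": 0, "jaw": 0}
  ],
  "squeeze": 20
}}

```text
clock: 24.2
tool_pos: [0.5519, 0.2586, 0.2076]
tcp_rot: [-1.876, 2.09, -0.439]
contact_force: [-0.2, -0.2, -0.0]
width: 0.956
gripper_force: 0.0
```

```bash
python3 o.py
```

```text
24.2 [0.5519 0.2586 0.2076] [ 0.562  0.146 -0.29   0.779 -0.248 -0.946] [-0.2 -0.2 -0. ] 0.9558151145906275 0.0 
 [[-0.1035 -0.9035  0.4159]
 [-0.9945  0.1011 -0.0277]
 [-0.017  -0.4165 -0.909 ]]
```

Released. Backing out along the finger axis.

Emit:
{"fn": "send_rows", "kwargs": {
  "targets": [
    {"slide": [-8, 1, 18], "turn": 0, "jaw": 0},
    {"slide": [-23, 2, 50], "turn": 0, "jaw": 0},
    {"slide": [-41, 3, 90], "turn": 0, "jaw": 0},
    {"slide": [-59, 4, 130], "turn": 0, "jaw": 0},
    {"slide": [-77, 5, 170], "turn": 0, "jaw": 0},
    {"slide": [-160, 5, 190], "turn": 0, "jaw": 0},
    {"slide": [-160, 5, 190], "turn": 0, "jaw": 0},
    {"slide": [-160, 5, 190], "turn": 0, "jaw": 0}
  ]
}}

```text
clock: 25.0
tool_pos: [0.3894, 0.2637, 0.3999]
tcp_rot: [-1.876, 2.086, -0.437]
contact_force: [-0.7, 0.0, 0.5]
width: 0.996
gripper_force: 0.0
```

```bash
python3 - <<'E'
from h import *
s=read_camera("scene");t=read_camera("top")
for n,c in(("scene",s),("top",t)):
    C=cloud(c);m=(c["range_z"]>0)&(abs(C[...,2]-.144)<.004)&(abs(C[...,0]-.54)<.12)&(abs(C[...,1]-.26)<.12)
    print(n,m.sum(),[np.round(x,3) for x in cv2.minAreaRect(C[m][:,:2].astype(np.float32))])
cv2.imwrite("pics/end.png",np.hstack([cv2.resize(s["img"],(400,300)),cv2.resize(s["img"][60:240,330:530],(333,300))]))
E
python3 o.py
```

```text
scene 756 [array([0.541, 0.258]), array([0.142, 0.143]), np.float64(83.678)]
top 706 [array([0.541, 0.257]), array([0.143, 0.137]), np.float64(83.594)]
25.1 [0.3916 0.2641 0.3983] [ 0.801 -0.097 -0.046  1.331 -0.323 -0.711] [ 0.6 -0.2 -0.1] 0.9997453185461014 0.0 
 [[-0.1018 -0.9031  0.4173]
 [-0.9946  0.1002 -0.0258]
 [-0.0185 -0.4177 -0.9084]]
```

View pics/end.png

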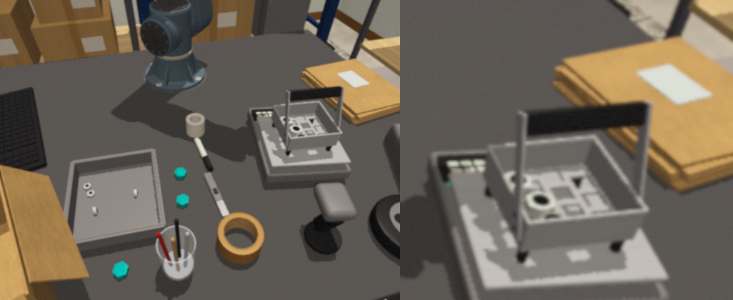

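The sieve stands level on the platform at (0.541, 0.257), about 3 mm from its middle. The nuts are in it, the four small ones are in the tray, and the gripper is clear.

```bash
python3 -c "
from workcell import *
print(job_done())"
```

```text
the job is handed in; nothing more can be done
None
```

The job is handed in at about 25 s of the 51 s allowed: all four small nuts are in the tray, and the sieve stands released about 3 mm from the platform's middle with the big nuts in it, though in the last picture I could clearly make out only two of the three; no verdict came back.

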